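# Lock the dish rack's top tier and click its missing post cap home

### The arm

A 6-joint arm with a two-finger parallel gripper is mounted at the origin on the work surface. World frame = base frame: x ahead of the robot, y to its left, z up, the work surface at z = 0. Lengths are in m, angles in degrees, forces in N, time in s.
With the tool pointing down it reaches from about 0.3 to 0.75 m from the base axis. Payload 8.5 kg.
Tool frame: the origin (TCP) lies on the centre line of the jaws, within the pads' length; the fingertips stand 17 mm ahead of it and the grasp point (between the pads) lies 2 mm behind it (env.tcp_to_tips is the distance from the TCP to the fingertips, in m); z points along the fingers, y is the line along which they close (so a half turn about z gives the same grasp; the last joint's range is limited). The gripper opens to 85 mm and grips with 20 to 120 N. Pads are 22 mm wide; open, the fingers measure 114 mm over their backs; the gripper's body (76 mm by 85 mm) begins 54 mm behind the grasp point. The pads swing forward as they close: fully open they stand 13 mm farther back than shut.
Start: joints at [-80.747, 21.807, 74.336, -0, 83.858, -12.336], TCP at [0.202, -0.511, 0.214] pointing down, gripper open.
Joint ranges: [-178.18, 178.18], [-50.72, 133.34], [12.68, 142.11], [-81.47, 261.47], [9.98, 163.14], [-165.26, 165.26]. Speed limits (degrees/s): [136.94, 136.94, 180, 180, 180, 180].

### API

Orientations are given as a 3x3 rotation matrix whose columns are the frame's x, y, z axes.
In Python, from rig import env gives the robot as it stands. The module is installed in compiled form; this text tells all that it offers.
- The arm moves only by the shell command python3 -m pendant 'ROWS' [FORCE]. ROWS is JSON, a list of rows, each a list of 7 numbers: the opening, from 0 (shut) to 1 (fully open), then the shift along the tool's x, y, z in m, then the turn, a rotation vector about the tool's x, y, z in rad. A call has 1 to 5 rows; each row is the pose to reach, as a shift and turn from the pose commanded when the call began, along the tool's axes at that moment; what a row does not reach only later rows make up. A row lasts 1/8 s, in which the tool goes at most 62.5 mm and 10.7 degrees, less where a joint would pass 70% of its speed; a pose out of reach is approached as far as the arm can. A call with a gripper value outside its range is refused whole. The fingers move at their own pace and stop on an object; FORCE is the grip in N (left out, the last holds). Time passes only in rows, so rows that repeat a pose let the fingers close. It gives the time, the measured TCP pose, the force, the opening and the grip force at its end, in the units of the state.
- env.observe(): the state, without advancing time (a new reading comes with each control period).
- env.get_image(name): name is "side" or "top" or "wrist"; returns a dict with "image" (420x560x3 uint8, blue, green, red), "fx", "fy", "cx", "cy" (pixels), "pose" (4x4, takes a point from camera to world coordinates). Camera axes: x right, y up, looking along -z (the intrinsics and any distortion apply to the point x, -y, -z); pixel columns grow to the right and rows downward; lengths in m; the calibration is good to about 2 mm. A picture is of the moment at which its call begins. There is no depth.
- env.close_job(): hands the job in; it is judged then, once.
Trained networks look in the newest picture that a camera, given by its name, has taken for a name from the list of things; names that differ only in an ending like _2 or _b are one class to them, and where a whole thing is asked for, a point or a joint stands for the part that bears it (a point fixed in the world has none). Each returns a list of dicts, best first, with "conf" (0 to 1); they miss things now and then, are a little off and sometimes report something else, mostly with a low value. They report only what shows in the picture. A call takes as long as a camera call. They do not tell look-alikes from the thing itself.
- env.find_in(camera, thing): "bbox" ([centre column, centre row, width, height] in pixels, round what is visible of it).
- env.trace(camera, thing): "mask" (420x560 bool, what is visible of it) and "bbox" ([centre column, centre row, width, height] in pixels, round what is visible of it).
- env.tip_of(camera, thing): "centre" ([column, row] in pixels: a listed point, or the origin of a listed thing).
The state is a dict: "time_s": time; "q": joint angles; "qvel": joint speeds; "joint_efforts": joint torques, N m; "position": TCP position; "tool_rot": TCP orientation; "ft_force": force on the tool from outside, world axes, zero at the start; "wrist_torque": the same for the moment, N m; "grip_width": finger opening in m; "gripper_force": force on a finger pad.
Only numpy, scipy, OpenCV 4.12 (cv2) and the standard library are available. Lean on these libraries where they do the work, as an engineer would, in place of code of your own. Each camera call takes 0.05 s, during which the arm holds its last target. There are 200 camera calls.

### The job

Finish putting the washed white rack back together: first throw the tier-lock lever on its front over into the marked notch (the gap between the two raised ridges, not past it), then take the loose white post cap from the board and press it onto the bare stud at the rack's front corner until it clicks home, sitting level and fully down on the shoulder. Keep pressing after the click and finish like that, with the fingers still on the cap and pushing it down firmly; leave the lever in its notch and do not knock the other things about.

Things in the scene. Friction and masses are not known exactly. Their poses are not given: they have to be found in the camera images.
- rack: fixed white plastic two-tier rack; 200 mm deep (its x), 280 mm wide (its y), tier rims 140 mm high; origin on the board under its centre, +x away from the robot, +y left. Four corner posts at (+-90, +-130) mm end in round shoulders 40 mm across whose tops are 150 mm high; three posts carry caps (40 mm across, tops at 180 mm), the front right one at (-90, -130) is a bare stud.
- stud_seat (a point): centre of the top of the bare stud's shoulder, 150 mm above the board, at the rack's front right corner; axes as the rack's. The stud rises 22 mm above it: 24 mm thick, its last 6 mm tapering to 16 mm. The cap is fully home when its underside lies on this shoulder.
- stud_beads (a point): point on the stud's axis 10.5 mm above the shoulder, level with three sprung beads that stand out 3.5 mm around the stud. A cap set on the stud rests on the beads, its underside about 15 mm above the shoulder; pushing down with about 7 to 13 N forces it past them, the force drops (the click), and it then goes down onto the shoulder.
- lock_pivot (a point): pivot of the tier-lock lever, at (-124, 20, 128) mm in the rack's frame, in front of a round white detent plate 92 mm across on the rack's front; axes as the rack's, the lever turns about its x.
- lock_grip (a point): centre of the lever's cross barrel (16 mm thick, 24 mm long along the rack's x, end faces free so that it can be pinched end to end from above and turns between the fingers), 85 mm from the pivot; moves with the lever, its z axis pointing along the lever away from the pivot. The lever's bar below it is 6 x 12 mm.
- tier_lock (a joint): angle of the tier-lock lever (rad): 0 upright, positive leaning towards the rack's +y (left as the robot sees it), so the barrel lies 85 mm x sin(angle) to the left of and 85 mm x cos(angle) above the pivot. Starts between -0.65 and 0.1, stays where it is left, stops at 0.95. In the marked notch it reads 0.55.
- lock_notch (a point): the marked notch: point midway between two raised ridges on the detent plate, 50 mm from the pivot at lever angle 0.55 rad; the ridges (8 mm thick bars pointing at the pivot, ending 60 mm from it) lie at 0.385 and 0.715 rad. A sprung nib on the lever rides over a ridge with about 2 N at the barrel and drops into the notch; pushed on, it rides over the second ridge, which is too far.
- cap_mid (a point): centre of the loose cap, half-way up: round white plastic post cap, 40 mm across, 30 mm high, bevelled at the top, mouth down on the board, about 30 g; its underside is 15 mm below this point. The mouth has a lip 5 mm high with a 27 mm bore, above it the cavity is 34 mm wide and ends 25 mm above the underside. Fully home, this point is 15 mm above stud_seat; z axis up.
- tin: aluminium tin with screw-top lid, 84 mm across, 110 mm high; origin at the centre of its underside. Bystander.
- sugar_bowl: brown ceramic sugar bowl, 104 mm across, 65 mm high; origin at the centre of its underside. Bystander.
- measuring_cup: orange plastic measuring cup, 68 mm across, 60 mm high, handle at its +y; origin at the centre of its underside. Bystander.
- teaspoon: steel teaspoon, 140 mm long, lying along its x; bystander.
Not all that is in view belongs to the job. Of the things shaped like the part that bears cap_mid, the white one is meant.

How it is judged:
By the outcome, as a careful person would: the job done as asked, in the order asked, and still so for the second after the job is handed in, while the arm keeps its last pose, push and grip.
It also fails if it takes over 64 s, if anything falls off the work surface, if the arm or the gripper's body presses on something with over 40 N, if the wrist force passes 120 N, or if a joint passes its speed limit or range.

## Working session

There is one attempt and no reset: what is moved stays moved. The work goes in short steps, Python scripts to look and compute and a shell command to move; the robot and the scene stay as the last step left them, time stands still between calls to the robot, and variables do not carry over. Pictures are saved under pics/ and viewed, at most 10 in all, crops included, and the job is handed in when it is done.

```bash
mkdir -p pics; cat > h.py <<'E'
import numpy as np, cv2
from rig import env
def snap(cam,save=None):
    d=env.get_image(cam)
    if save: cv2.imwrite('pics/'+save,d['image'])
    return d
def ray(d,px):
    v=np.array([(px[0]-d['cx'])/d['fx'],-(px[1]-d['cy'])/d['fy'],-1.])
    P=np.array(d['pose']); v=P[:3,:3]@v
    return P[:3,3],v/np.linalg.norm(v)
def at_z(d,px,z):
    o,v=ray(d,px); return o+v*(z-o[2])/v[2]
def proj(d,p):
    P=np.array(d['pose']); c=P[:3,:3].T@(np.array(p)-P[:3,3])
    return np.array([d['cx']+d['fx']*c[0]/-c[2], d['cy']-d['fy']*c[1]/-c[2]])
def tri(rs):
    A=np.zeros((3,3));b=np.zeros(3)
    for o,v in rs:
        M=np.eye(3)-np.outer(v,v);A+=M;b+=M@o
    return np.linalg.solve(A,b)
E
python3 - <<'E'
from h import *
np.set_printoptions(precision=4,suppress=True)
ims=[]
for c in ['side','top']:
    d=snap(c,c+'0.png'); print(c,[k for k in d], d['fx'],d['cx'],d['cy']); print(np.array(d['pose']))
    for t in ['rack','stud_seat','stud_beads','lock_pivot','lock_grip','lock_notch','cap_mid']:
        r=env.tip_of(c,t); print(t,[(np.round(x['centre'],1),round(x['conf'],2)) for x in r[:4]])
d=snap('wrist','wrist0.png')
s=env.observe();print(s['position'],s['tool_rot'],s['ft_force'],s['time_s'])
E
```

```text
side ['image', 'fx', 'fy', 'cx', 'cy', 'pose'] 426.9144511232344 281.03556523923874 213.33161527075387
[[-0.8499  0.2928 -0.4381  0.1024]
 [-0.5264 -0.4372  0.7292  0.6658]
 [ 0.022   0.8504  0.5257  0.6281]
 [ 0.      0.      0.      1.    ]]
rack [(array([204.8, 258.8]), 0.81), (array([239.9, 197.7]), 0.4)]
stud_seat [(array([266.4, 192.5]), 0.59), (array([235.8, 222.9]), 0.32)]
stud_beads [(array([264.5, 189.1]), 0.93)]
lock_pivot [(array([243.2, 234.1]), 0.82)]
lock_grip [(array([240.6, 202. ]), 0.67), (array([291.4, 191.4]), 0.66)]
lock_notch [(array([236.2, 223.8]), 0.86)]
cap_mid [(array([339.1, 204.5]), 0.72), (array([344.1, 219.6]), 0.71), (array([367.4, 210.6]), 0.62)]
top ['image', 'fx', 'fy', 'cx', 'cy', 'pose'] 393.11133441796295 282.9596807008232 210.74522847860166
[[ 0.0082  0.9981 -0.0617  0.4404]
 [-0.9997  0.0067 -0.0254 -0.0155]
 [-0.0249  0.0619  0.9978  1.0071]
 [ 0.      0.      0.      1.    ]]
rack [(array([259.6, 149.8]), 0.74)]
stud_seat [(array([314.3, 172.1]), 0.63), (array([259.6, 149.3]), 0.5), (array([314.1, 169.6]), 0.15)]
stud_beads [(array([315.5, 169.6]), 0.73)]
lock_pivot [(array([252.7, 192.1]), 0.64)]
lock_grip [(array([239.9, 187.5]), 0.51)]
lock_notch [(array([234.1, 185.3]), 0.8)]
cap_mid [(array([390.8, 230.7]), 0.74), (array([414.7, 210.3]), 0.74), (array([418.9, 244.5]), 0.73), (array([419.2, 280.2]), 0.55)]
[ 0.2024 -0.5114  0.2138] [[ 0.9298  0.368   0.    ]
 [ 0.368  -0.9298 -0.0001]
 [-0.      0.0001 -1.    ]] [0.1111 0.498  0.265 ] 0.85
```

```bash
python3 - <<'E'
import cv2,numpy as np
a=cv2.imread('pics/side0.png')[120:360,130:450];b=cv2.imread('pics/top0.png')[70:310,170:490]
cv2.imwrite('pics/m0.png',np.vstack([cv2.resize(a,(400,300)),cv2.resize(b,(400,300))]))
cv2.imwrite('pics/a2.png',cv2.resize(a,(800,600),interpolation=3));cv2.imwrite('pics/b2.png',cv2.resize(b,(800,600),interpolation=3))
E
```

```text
(no output)
```

View pics/a2.png

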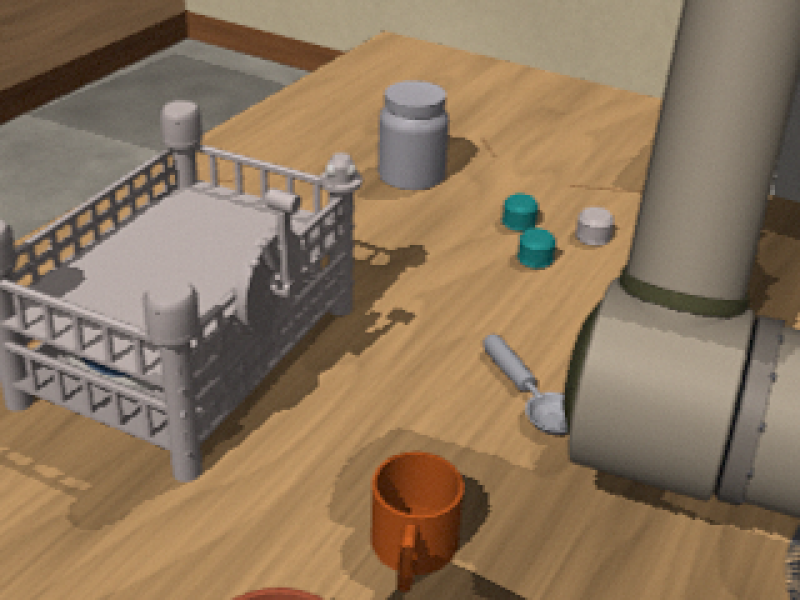

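View pics/b2.png

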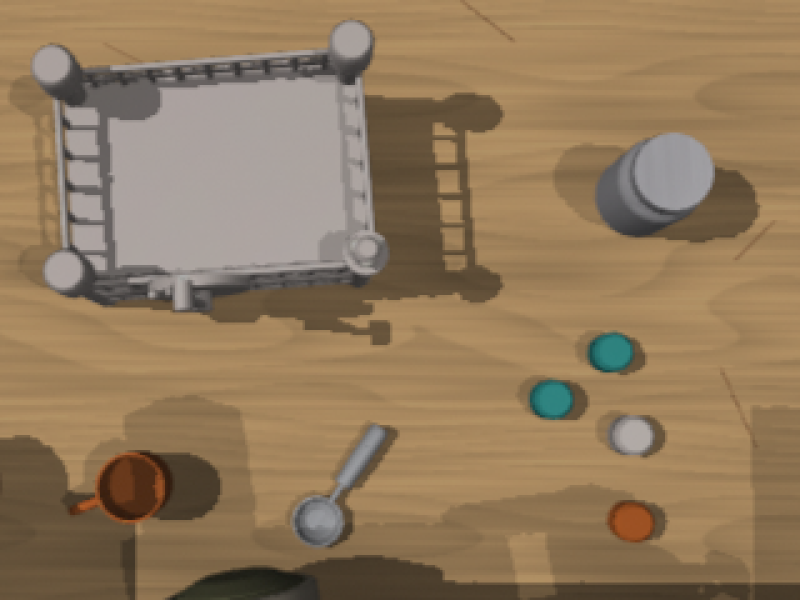

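The side view shows the stud at about (267,190), the lever barrel at about (243,201) and the white cap at about (368,210). In the top view the barrel is at about (243,186), the stud at about (317,170) and the white cap at about (422,244). The teal and orange caps are decoys.

```bash
cat > m.py <<'E'
from h import *
from scipy.optimize import least_squares
np.set_printoptions(precision=4,suppress=True)
D={}
R={}
for c in ['side','top']:
    D[c]=snap(c)
    for t in ['stud_seat','stud_beads','lock_pivot','lock_grip','lock_notch','cap_mid']:
        R[c,t]=[(np.array(x['centre']),x['conf']) for x in env.tip_of(c,t)]
S={'stud_seat':(266,191),'stud_beads':(265,189),'lock_pivot':(243,234),'lock_grip':(242,201),'lock_notch':(236,224),'cap_mid':(368,211)}
T={'stud_seat':(315,171),'stud_beads':(315,170),'lock_pivot':(253,192),'lock_grip':(242,187),'lock_notch':(234,185),'cap_mid':(422,244)}
O={}
for c,G in (('side',S),('top',T)):
    for t in G:
        L=[p for p,_ in R[c,t] if np.linalg.norm(p-G[t])<12]
        if L: O[c,t]=min(L,key=lambda p:np.linalg.norm(p-G[t]))
for t in S:
    if ('side',t) in O and ('top',t) in O:
        print(t,tri([ray(D[c],O[c,t]) for c in D]))
    if t=='cap_mid' and ('top',t) in O: print('cap top z=.015',at_z(D['top'],O['top',t],.015))
    if t=='cap_mid' and ('side',t) in O: print('cap side z=.015',at_z(D['side'],O['side',t],.015))
def pts(x):
    X,Y,a,q=x; Rz=np.array([[np.cos(a),-np.sin(a),0],[np.sin(a),np.cos(a),0],[0,0,1]])
    pv=np.array([-.124,.02,.128])
    f=lambda r,q:pv+[0,r*np.sin(q),r*np.cos(q)]
    L={'stud_seat':(-.09,-.13,.15),'stud_beads':(-.09,-.13,.1605),'lock_pivot':pv,'lock_grip':f(.085,q),'lock_notch':f(.05,.55)}
    return {k:Rz@np.array(v)+[X,Y,0] for k,v in L.items()}
def res(x):
    P=pts(x); return np.concatenate([proj(D[c],P[t])-O[c,t] for c,t in O if t in P])
s=least_squares(res,[.55,.05,0,-.2],loss='soft_l1')
print('rack x,y,yaw,q',s.x,s.cost); print(res(s.x).reshape(-1,2).round(1).tolist(),[k for k in O if k[1]!='cap_mid'])
for k,v in pts(s.x).items(): print(k,v)
E
python3 m.py
```

```text
stud_seat [ 0.5773 -0.0678  0.1396]
stud_beads [ 0.5819 -0.0626  0.1605]
lock_pivot [0.5406 0.0803 0.1203]
lock_grip [0.5407 0.0888 0.2109]
lock_notch [0.5426 0.1043 0.1645]
cap_mid [ 0.4159 -0.3321  0.0105]
cap top z=.015 [ 0.4152 -0.3311  0.015 ]
cap side z=.015 [ 0.4144 -0.3242  0.015 ]
rack x,y,yaw,q [0.6646 0.0668 0.0408 0.0901] 13.707771651157577
[[-0.6, -4.0], [1.2, -0.5], [-0.1, -2.6], [0.5, -0.4], [-0.7, -1.4], [-0.5, -2.5], [2.2, 1.4], [-1.1, -0.1], [-0.5, 0.3], [-1.6, 2.2]] [('side', 'stud_seat'), ('side', 'stud_beads'), ('side', 'lock_pivot'), ('side', 'lock_grip'), ('side', 'lock_notch'), ('top', 'stud_seat'), ('top', 'stud_beads'), ('top', 'lock_pivot'), ('top', 'lock_grip'), ('top', 'lock_notch')]
stud_seat [ 0.5799 -0.0667  0.15  ]
stud_beads [ 0.5799 -0.0667  0.1605]
lock_pivot [0.5399 0.0817 0.128 ]
lock_grip [0.5395 0.0894 0.2127]
lock_notch [0.5388 0.1079 0.1706]
```

```bash
cat > go.py <<'E'
import sys
from h import *
from scipy.spatial.transform import Rotation as Ro
def go(x,y,z,A):
    s=env.observe(); Rt=np.array(s['tool_rot']); A=np.deg2rad(A)
    T=np.array([[np.cos(A),np.sin(A),0],[np.sin(A),-np.cos(A),0],[0,0,-1]])
    print('t',round(s['time_s'],2),'pos',np.round(s['position'],4),'F',np.round(s['ft_force'],1),'w',round(s['grip_width'],4),'shift',np.round(Rt.T@(np.array([x,y,z])-s['position']),4),'turn',np.round(Ro.from_matrix(Rt.T@T).as_rotvec(),4))
if __name__=='__main__': go(*map(float,sys.argv[1:]))
E
python3 go.py 0.53 0.089 0.32 92.3
```

```text
t 1.55 pos [ 0.2024 -0.5114  0.2137] F [-0.5  0.5  0.1] w 0.085 shift [ 0.5256 -0.4377 -0.1063] turn [ 0.      0.     -1.2342]
```

```bash
python3 -m pendant '[[0.6,0.03,-0.025,-0.05,0,0,-0.18],[0.6,0.08,-0.065,-0.08,0,0,-0.36],[0.6,0.127,-0.106,-0.106,0,0,-0.54],[0.6,0.175,-0.145,-0.106,0,0,-0.72],[0.6,0.223,-0.185,-0.106,0,0,-0.9]]'; python3 go.py 0.53 0.089 0.32 92.3
```

```text
time_s: 2.17
position: [0.3363, -0.2666, 0.3201]
tool_rot: [[0.285, 0.959, 0.001], [0.959, -0.285, -0.001], [-0.001, 0.001, -1.0]]
ft_force: [0.3, -0.6, -0.4]
grip_width: 0.0515
gripper_force: 0.0
t 2.17 pos [ 0.3363 -0.2666  0.3201] F [ 0.3 -0.6 -0.4] w 0.0515 shift [ 3.96e-01  8.45e-02 -1.00e-04] turn [ 0.0011  0.001  -0.3288]
```

```bash
python3 -m pendant '[[0.6,0.06,0.013,0,0,0,-0.11],[0.6,0.12,0.026,0,0,0,-0.22],[0.6,0.18,0.039,0,0,0,-0.329],[0.6,0.24,0.052,0,0,0,-0.329],[0.6,0.3,0.065,0,0,0,-0.329]]'; python3 go.py 0.53 0.089 0.32 92.3
```

```text
time_s: 2.8
position: [0.4855, 0.002, 0.3198]
tool_rot: [[-0.035, 0.999, 0.001], [0.999, 0.035, -0.0], [-0.0, 0.001, -1.0]]
ft_force: [0.3, -1.1, 1.2]
grip_width: 0.0509
gripper_force: 0.0
t 2.8 pos [0.4855 0.002  0.3198] F [ 0.3 -1.1  1.2] w 0.0509 shift [ 0.0854  0.0475 -0.0002] turn [ 0.0006  0.0003 -0.005 ]
```

```bash
cat > w.py <<'E'
import sys
from h import *
d=snap('wrist'); s=env.observe()
im=d['image'].copy()
for t in sys.argv[2:]:
    for x in env.tip_of('wrist',t)[:3]:
        c=np.array(x['centre']); print(t,c.round(1),round(x['conf'],2),{z:at_z(d,c,z).round(4).tolist()[:2] for z in {'stud_seat':[.15],'stud_beads':[.1605],'lock_pivot':[.128],'lock_grip':[.2,.2127],'lock_notch':[.1706],'cap_mid':[.015]}[t]})
        cv2.circle(im,tuple(int(v) for v in c),3,(0,0,255),1); cv2.putText(im,t,(int(c[0])+5,int(c[1])),0,.4,(0,0,255))
cv2.imwrite('pics/'+sys.argv[1],im)
E
python3 -m pendant '[[0.6,0.055,0.012,0,0,0,0],[0.6,0.097,0.02,0,0,0,0],[0.6,0.097,0.02,0,0,0,0]]'; python3 w.py w1.png stud_seat stud_beads lock_pivot lock_grip lock_notch;python3 go.py 0.53 0.089 0.32 92.3
```

```text
time_s: 3.18
position: [0.5013, 0.1001, 0.3194]
tool_rot: [[-0.039, 0.999, -0.0], [0.999, 0.039, 0.0], [0.0, -0.0, -1.0]]
ft_force: [0.4, -0.9, -0.7]
grip_width: 0.0512
gripper_force: 0.0
stud_seat [347.  325.8] 0.93 {0.15: [0.5838, -0.0597]}
stud_beads [346.8 330.4] 0.57 {0.1605: [0.5814, -0.0578]}
lock_pivot [313.1 194. ] 0.71 {0.128: [0.5375, 0.0852]}
lock_grip [319.7 218.2] 0.8 {0.2: [0.5366, 0.0846], 0.2127: [0.5348, 0.0892]}
lock_notch [324.5 181.3] 0.84 {0.1706: [0.5422, 0.1096]}
t 3.48 pos [0.5014 0.0967 0.3197] F [ 0.5 -0.4 -0.5] w 0.0515 shift [-0.0086  0.0283 -0.0003] turn [ 0.0001  0.0001 -0.0068]
```

View pics/w1.png

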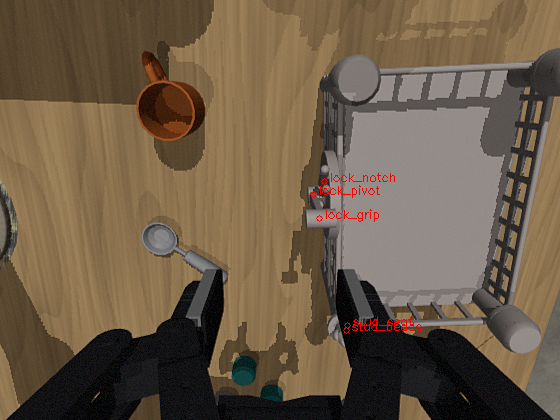

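The wrist view shows the barrel at about (320,217), which agrees with the two fixed cameras. I'll descend and pinch it end to end.

```bash
python3 go.py 0.5375 0.089 0.211 92.3; python3 -m pendant '[[0.6,-0.009,0.036,0.01,0,0,0],[0.6,-0.009,0.036,0.06,0,0,0],[0.6,-0.009,0.036,0.09,0,0,0],[0.6,-0.009,0.036,0.109,0,0,0],[0.6,-0.009,0.036,0.109,0,0,0]]' 20; python3 w.py w2.png lock_grip; python3 m.py | tail -6
```

```text
t 3.48 pos [0.5014 0.0967 0.3197] F [ 0.5 -0.4 -0.5] w 0.0515 shift [-0.0089  0.0358  0.1087] turn [ 0.0001  0.0001 -0.0068]
time_s: 4.1
position: [0.5372, 0.0892, 0.2097]
tool_rot: [[-0.034, 0.999, -0.003], [0.999, 0.034, 0.0], [0.0, -0.003, -1.0]]
ft_force: [-0.5, -0.5, 1.2]
grip_width: 0.0509
gripper_force: 0.0
lock_grip [277.2 269.5] 0.78 {0.2: [0.5366, 0.0828], 0.2127: [0.5365, 0.0897]}
lock_grip [389.8 195.4] 0.48 {0.2: [0.5918, 0.1266], 0.2127: [0.5876, 0.1301]}
[[0.1, -2.2], [1.0, -1.7], [0.2, 0.1], [-0.8, -0.8], [0.7, -0.9], [-4.4, -0.8], [-1.3, 0.9]] [('side', 'stud_seat'), ('side', 'stud_beads'), ('side', 'lock_pivot'), ('side', 'lock_grip'), ('side', 'lock_notch'), ('top', 'stud_seat'), ('top', 'stud_beads')]
stud_seat [ 0.5793 -0.0617  0.15  ]
stud_beads [ 0.5793 -0.0617  0.1605]
lock_pivot [0.5383 0.0865 0.128 ]
lock_grip [0.5379 0.0954 0.2125]
lock_notch [0.5371 0.1126 0.1706]
```

View pics/w2.png

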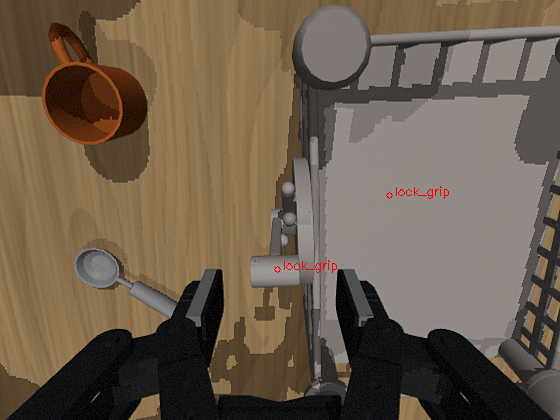

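```bash
python3 - <<'E'
from h import *
d=snap('wrist');s=env.observe();p=np.array(s['position']);R=np.array(s['tool_rot'])
for o in [-.008,-.002,0,.008,.017]: print(o,proj(d,p+R[:,2]*o).round(1))
print(np.array(d['pose'])[:3].round(3), env.find_in('wrist','lock_grip')[:1])
# px -> barrel y for several z, using barrel px (277,270)
for z in [.205,.2085,.2125]: print(z,at_z(d,(277,270),z).round(4))
E
```

```text
-0.008 [278.6 275.3]
-0.002 [278.6 269.4]
0 [278.6 267.5]
0.008 [278.7 260.4]
0.017 [278.7 253. ]
[[ 0.999 -0.034 -0.012  0.535]
 [ 0.036  0.945  0.324  0.175]
 [ 0.    -0.324  0.946  0.371]] [{'bbox': [275.1, 250.1, 50.9, 78.5], 'conf': 0.63}]
0.205 [0.537  0.0855 0.205 ]
0.2085 [0.5369 0.0874 0.2085]
0.2125 [0.5369 0.0895 0.2125]
```

The barrel sits between the pads at grasp height: (277,270) in the image against a projected grasp point of (279,269). Closing now.

```bash
python3 -m pendant '[[0,0,0,0,0,0,0],[0,0,0,0,0,0,0],[0,0,0,0,0,0,0],[0,0,0,0,0,0,0]]' 20
```

```text
time_s: 5.5
position: [0.5377, 0.0899, 0.2106]
tool_rot: [[-0.035, 0.999, -0.0], [0.999, 0.035, -0.0], [-0.0, -0.0, -1.0]]
ft_force: [-1.0, 0.5, 1.0]
grip_width: 0.0003
gripper_force: 0.0
```

```bash
python3 w.py w3.png lock_grip lock_pivot; python3 - <<'E'
from h import *
a=cv2.imread('pics/w3.png'); d=snap('side'); b=cv2.resize(d['image'][150:290,160:360],(560,392))
print([ (x['centre'],x['conf']) for x in env.tip_of('side','lock_grip')])
cv2.imwrite('pics/w3b.png',cv2.resize(np.vstack([a,b]),(410,595)))
E
```

```text
lock_grip [274.9 270.5] 0.58 {0.2: [0.5359, 0.0824], 0.2127: [0.5358, 0.0893]}
lock_pivot [276.5 219.5] 0.87 {0.128: [0.5362, 0.0854]}
[([238.7, 202.8], 0.78)]
```

View pics/w3b.png

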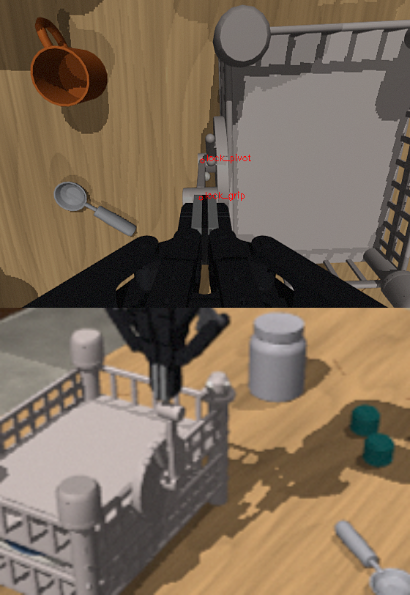

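```bash
python3 - <<'E'
from h import *
s=env.observe();p=np.array(s['position']);R=np.array(s['tool_rot'])
print(env.tcp_to_tips,p)
v=[]
for c,(r0,c0) in {'wrist':(180,190),'side':(150,170),'top':(130,180)}.items():
    d=snap(c);im=d['image'].copy(); k=3
    big=cv2.resize(im[r0:r0+130,c0:c0+170],None,fx=k,fy=k,interpolation=2)
    for o,col in [((0,0,0),(0,0,255)),((0,0,.017),(0,255,0)),((.011,0,.017),(255,0,0)),((-.011,0,.017),(255,0,255))]:
        q=(proj(d,p+R@np.array(o))-[c0,r0])*k
        cv2.circle(big,tuple(int(x) for x in q),4,col,1)
    q=(proj(d,(.537,.0895,.2125))-[c0,r0])*k; cv2.drawMarker(big,tuple(int(x) for x in q),(0,255,255),0,10)
    v.append(big)
    if c=='wrist': print(d['fx'])
v.append(np.zeros_like(v[0]))
o=np.vstack([np.hstack(v[:2]),np.hstack(v[2:])]);print(o.shape)
cv2.imwrite('pics/d.png',cv2.resize(o,(784,600)))
E
```

```text
0.017 [0.53769195 0.08991316 0.21058407]
350.91268563944885
(780, 1020, 3)
```

View pics/d.png

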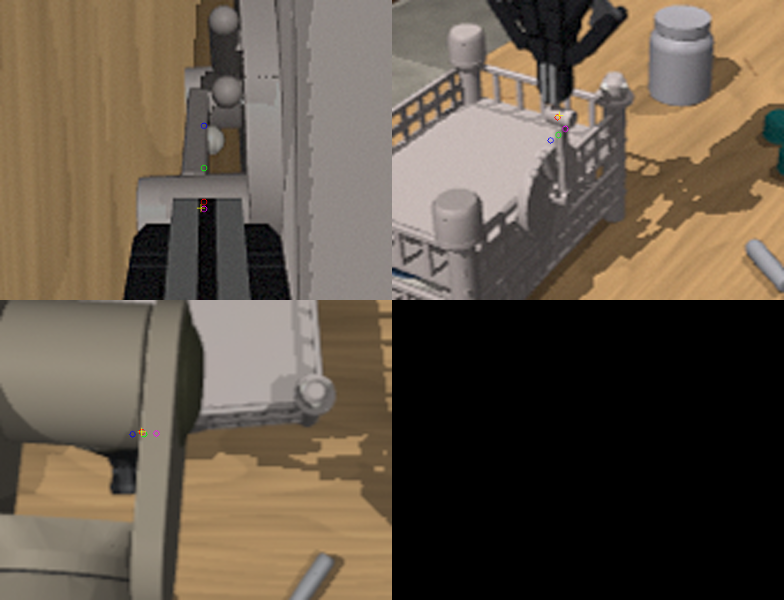

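```bash
python3 - <<'E'
from h import *
w=snap('wrist');d=snap('side')
for q in [(240,196),(242,197),(244,196)]: print(tri([ray(w,(279,266)),ray(d,q)]))
print(proj(w,(.537,.101,.193)),proj(d,(.537,.101,.193)))
cv2.imwrite('pics/e.png',cv2.resize(d['image'][165:235,200:295],(760,560),interpolation=cv2.INTER_CUBIC))
E
```

```text
[0.53713587 0.09754884 0.22480938]
[0.53644688 0.0941707  0.22059209]
[0.53512805 0.09271851 0.22147395]
[278.10759071 234.05541619] [239.09852701 211.16957487]
```

View pics/e.png

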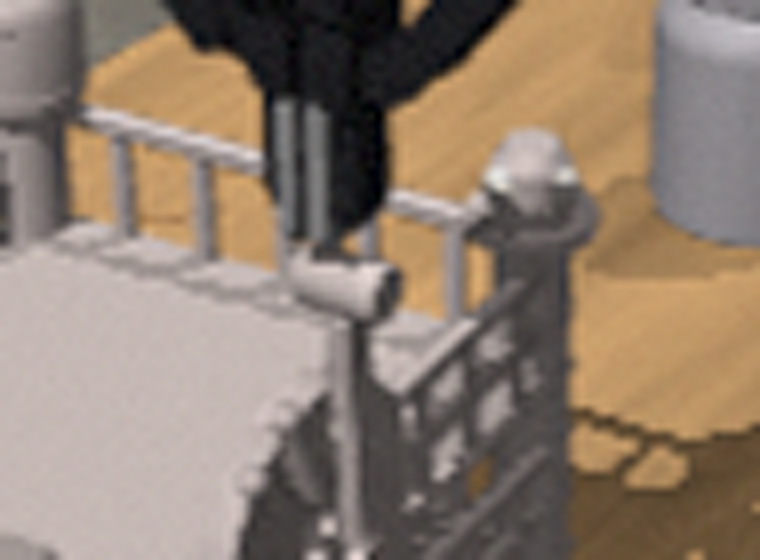

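The picture shows that the closed fingertips are above the barrel, about 25–30 mm higher than the stated TCP geometry implies. I'll reopen and lower further, checking as I go.

```bash
python3 -m pendant '[[0.6,0,0,0,0,0,0],[0.6,0,0,0,0,0,0],[0.6,0,0,0,0,0,0],[0.6,0,0,0.008,0,0,0],[0.6,0,0,0.015,0,0,0]]' 20;  python3 - <<'E'
from h import *
d=snap('side');w=snap('wrist')
np.savez('t.npz',p=env.observe()['position'])
a=cv2.resize(d['image'][165:235,200:295],(400,295),interpolation=cv2.INTER_CUBIC);b=cv2.resize(w['image'][180:360,160:404],(400,295))
cv2.imwrite('pics/f.png',np.hstack([a,b]))
E
```

```text
time_s: 6.62
position: [0.5375, 0.0899, 0.1948]
tool_rot: [[-0.035, 0.999, -0.001], [0.999, 0.035, 0.0], [0.0, -0.001, -1.0]]
ft_force: [0.4, -0.3, 0.2]
grip_width: 0.0509
gripper_force: 0.0
```

View pics/f.png

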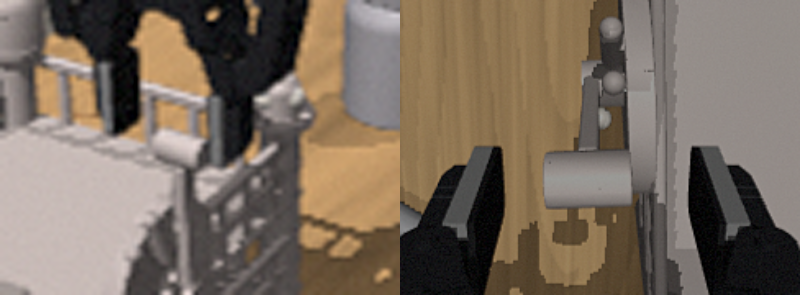

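The tips are now only about level with the barrel. I'll go 15 mm lower and then close.

```bash
python3 -m pendant '[[0.6,0,0,0.008,0,0,0],[0.6,0,0,0.015,0,0,0],[0.35,0,0,0.015,0,0,0],[0.2,0,0,0.015,0,0,0],[0.2,0,0,0.015,0,0,0]]' 20;python3 -m pendant '[[0,0,0,0,0,0,0],[0,0,0,0,0,0,0],[0,0,0,0,0,0,0]]' 25
```

```text
time_s: 7.35
position: [0.5353, 0.09, 0.1806]
tool_rot: [[-0.036, 0.999, -0.006], [0.999, 0.036, -0.0], [-0.0, -0.006, -1.0]]
ft_force: [-11.3, -0.5, 5.3]
grip_width: 0.024
gripper_force: 20.6
time_s: 7.72
position: [0.5353, 0.09, 0.1807]
tool_rot: [[-0.036, 0.999, -0.006], [0.999, 0.036, -0.0], [-0.0, -0.006, -1.0]]
ft_force: [-11.9, -0.8, 5.7]
grip_width: 0.0236
gripper_force: 24.6
```

Pinched the barrel, width 24 mm. Now I'll swing it along the arc to 0.55 rad.

```bash
python3 -m pendant '[[0,0,-0.002,0,0,0,0],[0,0.005,-0.002,0.0005,0,0,0],[0,0.009,-0.002,0.0013,0,0,0],[0,0.014,-0.002,0.0024,0,0,0],[0,0.018,-0.002,0.0036,0,0,0]]' 25;python3 -m pendant '[[0,0.004,0,0.0014,0,0,0],[0,0.008,0,0.003,0,0,0],[0,0.012,0,0.0048,0,0,0],[0,0.016,0,0.0068,0,0,0],[0,0.019,0,0.0087,0,0,0]]' 25; python3 - <<'E'
from h import *
d=snap('side');w=snap('wrist')
for c,e in (('side',d),('wrist',w)):
  for t in ['lock_grip','lock_pivot','lock_notch']: print(c,t,[(x['centre'],x['conf']) for x in env.tip_of(c,t)][:2])
a=cv2.resize(d['image'][165:255,200:295],(400,379),interpolation=cv2.INTER_CUBIC);b=cv2.resize(w['image'][130:361,160:404],(400,379))
cv2.imwrite('pics/g.png',np.hstack([a,b]))
E
```

```text
time_s: 8.35
position: [0.5338, 0.1077, 0.1773]
tool_rot: [[-0.035, 0.999, -0.003], [0.999, 0.035, -0.002], [-0.001, -0.003, -1.0]]
ft_force: [-9.3, -4.0, 5.5]
grip_width: 0.0234
gripper_force: 25.6
time_s: 8.98
position: [0.5323, 0.1276, 0.1684]
tool_rot: [[-0.036, 0.999, -0.005], [0.999, 0.036, 0.0], [0.0, -0.005, -1.0]]
ft_force: [-12.0, 2.0, 6.4]
grip_width: 0.0232
gripper_force: 25.4
side lock_grip [([236.4, 222.3], 0.58), ([228.8, 212.9], 0.45)]
side lock_pivot [([246.8, 233.9], 0.69), ([297.0, 336.4], 0.47)]
side lock_notch [([231.7, 225.3], 0.56), ([342.1, 275.5], 0.31)]
wrist lock_grip [([278.9, 315.5], 0.94)]
wrist lock_pivot [([281.1, 296.6], 0.73)]
wrist lock_notch [([295.8, 299.7], 0.57)]
```

View pics/g.png

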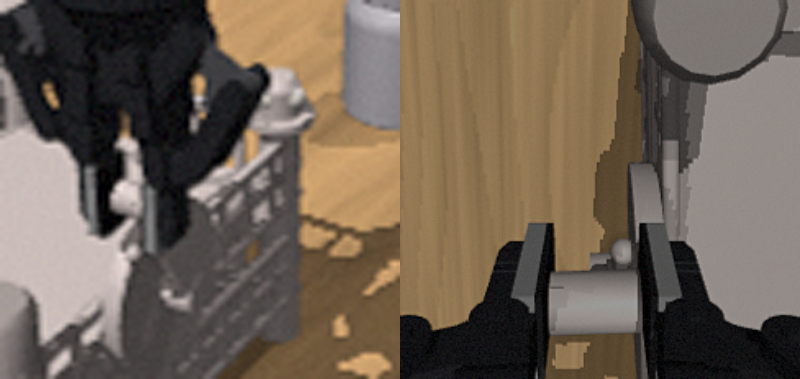

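The wrist view shows the barrel held mid-pad at about (279,313). The side force went from -4 to +2 N, so the nib has probably passed the first ridge. Next I'll compute the angle.

```bash
cat > ang.py <<'E'
from h import *
from scipy.optimize import brentq
import sys
w=snap('wrist'); L=env.tip_of('wrist','lock_grip')
for x in L[:1]:
    c=x['centre']; print(c,x['conf'])
    for py in (.082,.0845,.0865):
        f=lambda q: at_z(w,c,.128+.085*np.cos(q))[1]-py-.085*np.sin(q)
        q=np.linspace(-.3,.95,200);v=[f(a) for a in q]
        print(py,[round(brentq(f,q[i],q[i+1]),3) for i in range(199) if v[i]*v[i+1]<0])
d=snap('side')
for x in env.tip_of('side','lock_grip')[:2]:
    q=np.linspace(-.3,.95,126);e=[np.linalg.norm(proj(d,(.5365,.0845+.085*np.sin(a),.128+.085*np.cos(a)))-x['centre']) for a in q]
    print('side',x['centre'],round(x['conf'],2),q[np.argmin(e)],min(e))
E
python3 ang.py
```

```text
[279.1, 313.1] 0.93
0.082 [0.518]
0.0845 [0.493]
0.0865 [0.474]
side [230.2, 214.1] 0.53 0.55 0.23951695897024045
side [236.5, 406.4] 0.36 0.95 176.44263383337164
```

```bash
python3 -m pendant '[[0,0.001,0,0.0006,0,0,0],[0,0.002,0,0.0012,0,0,0],[0,0.002,0,0.0012,0,0,0]]' 25; python3 ang.py; python3 -m pendant '[[0.5,0,0,0,0,0,0],[0.5,0,0,0,0,0,0],[0.5,0,0,0,0,0,0]]' 25; python3 ang.py
```

```text
time_s: 9.95
position: [0.5321, 0.1297, 0.1671]
tool_rot: [[-0.036, 0.999, -0.005], [0.999, 0.036, 0.001], [0.001, -0.005, -1.0]]
ft_force: [-12.4, 2.5, 5.9]
grip_width: 0.0237
gripper_force: 25.3
[278.9, 312.8] 0.96
0.082 [0.546]
0.0845 [0.522]
0.0865 [0.502]
side [227.8, 214.8] 0.64 0.5900000000000001 1.9275582864385061
time_s: 10.52
position: [0.5347, 0.1288, 0.1671]
tool_rot: [[-0.035, 0.999, 0.001], [0.999, 0.035, 0.0], [0.0, 0.001, -1.0]]
ft_force: [0.2, -0.4, 0.1]
grip_width: 0.0424
gripper_force: 0.0
[272.9, 311.1] 0.84
0.082 [0.545]
0.0845 [0.52]
0.0865 [0.501]
side [232.7, 213.5] 0.52 0.5 1.5785960410729327
```

```bash
python3 -m pendant '[[0.5,0,0,-0.03,0,0,0],[0.5,0,0,-0.08,0,0,0],[0.5,0,0,-0.13,0,0,0],[0.5,0,0,-0.15,0,0,0],[0.5,0,0,-0.15,0,0,0]]'; python3 w.py w4.png lock_grip lock_notch lock_pivot stud_seat stud_beads;python3 ang.py;python3 go.py 0.415 -0.33 0.18 0
```

```text
time_s: 11.35
position: [0.5347, 0.1288, 0.3182]
tool_rot: [[-0.035, 0.999, 0.003], [0.999, 0.035, 0.0], [-0.0, 0.003, -1.0]]
ft_force: [1.2, 0.3, -1.0]
grip_width: 0.0427
gripper_force: 0.0
lock_grip [276.4 203.5] 0.95 {0.2: [0.5331, 0.1254], 0.2127: [0.5331, 0.1294]}
lock_notch [282.8 210.7] 0.83 {0.1706: [0.5395, 0.1092]}
lock_pivot [280.8 220. ] 0.58 {0.128: [0.5389, 0.0842]}
stud_seat [312. 345.] 0.85 {0.15: [0.5795, -0.0579]}
stud_seat [277.5 204.3] 0.36 {0.15: [0.5345, 0.1087]}
stud_beads [315.1 351.4] 0.61 {0.1605: [0.582, -0.0577]}
[277.1, 203.3] 0.82
0.082 [0.549]
0.0845 [0.521]
0.0865 [0.498]
side [231.7, 215.3] 0.53 0.55 1.687030306480669
t 11.85 pos [0.5343 0.1288 0.3168] F [-0.3 -0.6  1.4] w 0.0428 shift [-0.4544 -0.1352  0.1368] turn [-4.0000e-04  4.0000e-04  1.6058e+00]
```

```bash
python3 - <<'E'
from h import *
d=snap('side');w=cv2.imread('pics/w4.png')
a=cv2.resize(d['image'][165:255,200:295],(400,379),interpolation=cv2.INTER_CUBIC);b=cv2.resize(w[150:381,200:444],(400,379))
cv2.imwrite('pics/g2.png',np.hstack([a,b]))
E
```

```text
(no output)
```

View pics/g2.png

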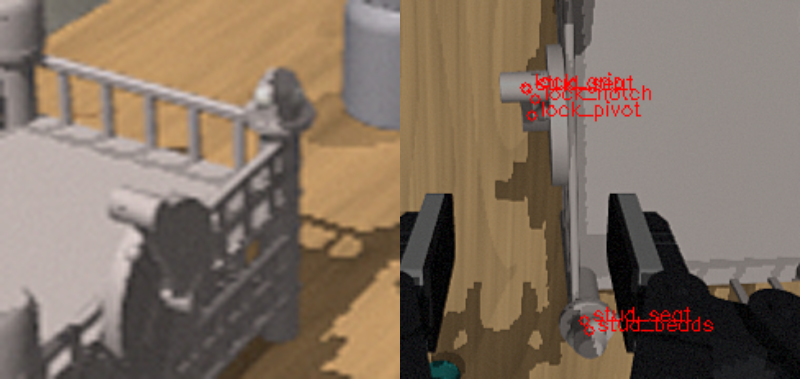

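The lever is in the notch: the barrel lines up with the notch point and the estimates are 0.50–0.55 rad. Now to the white cap.

```bash
python3 -m pendant '[[0.75,-0.05,-0.015,0,0,0,0.18],[0.75,-0.1,-0.03,0,0,0,0.36],[0.75,-0.15,-0.045,0,0,0,0.54],[0.75,-0.2,-0.06,0.02,0,0,0.72],[0.75,-0.25,-0.075,0.04,0,0,0.9]]' 20;python3 go.py 0.40 -0.33 0.18 0
```

```text
time_s: 12.52
position: [0.4675, -0.1252, 0.2768]
tool_rot: [[0.765, 0.644, 0.001], [0.644, -0.765, -0.0], [0.0, 0.001, -1.0]]
ft_force: [0.7, -0.1, -0.1]
grip_width: 0.0639
gripper_force: 0.0
t 12.53 pos [ 0.4675 -0.1252  0.2768] F [ 0.7 -0.1 -0.1] w 0.0639 shift [-0.1836  0.1131  0.0968] turn [ 0.0007 -0.0007  0.6999]
```

```bash
python3 -m pendant '[[0.75,-0.045,0.028,0.02,0,0,0.17],[0.75,-0.09,0.056,0.04,0,0,0.35],[0.75,-0.135,0.084,0.06,0,0,0.52],[0.75,-0.184,0.113,0.08,0,0,0.7],[0.75,-0.184,0.113,0.097,0,0,0.7]]' 20;python3 go.py 0.415 -0.33 0.10 0; python3 w.py w5.png cap_mid; python3 - <<'E'
from h import *
w=snap('wrist')
for x in env.trace('wrist','cap_mid'):
    m=x['mask']; print(x['bbox'],round(x['conf'],2),w['image'][m].mean(0).round())
E
```

```text
time_s: 13.15
position: [0.4, -0.3322, 0.1789]
tool_rot: [[1.0, -0.001, -0.0], [-0.001, -1.0, -0.0], [-0.0, 0.0, -1.0]]
ft_force: [-0.5, 0.7, 0.6]
grip_width: 0.0642
gripper_force: 0.0
t 13.15 pos [ 0.4    -0.3322  0.1789] F [-0.5  0.7  0.6] w 0.0642 shift [ 0.015  -0.0022  0.0789] turn [ 0.0001  0.0005 -0.0008]
cap_mid [260.3  67.5] 0.95 {0.015: [0.5027, -0.3143]}
cap_mid [195.8 121.3] 0.91 {0.015: [0.4579, -0.2557]}
cap_mid [282.3 246.7] 0.77 {0.015: [0.3347, -0.3336]}
[286.9, 247.8, 44.6, 44.0] 0.83 [ 29.  76. 139.]
[199.7, 126.0, 48.8, 48.9] 0.82 [89. 92. 28.]
[289.5, 162.0, 45.6, 45.4] 0.74 [133. 137. 144.]
[266.4, 64.6, 45.3, 52.0] 0.61 [108. 112.  36.]
```

```bash
cat > capw.py <<'E'
from h import *
# white cap: centre from wrist mask, by fitting projected cylinder outline
from scipy.optimize import minimize
def model(d,x,y):
    t=np.linspace(0,6.28,40); P=[(x+.02*np.cos(a),y+.02*np.sin(a),z) for a in t for z in (0.,.02)]+[(x+.016*np.cos(a),y+.016*np.sin(a),.03) for a in t]
    q=np.array([proj(d,p) for p in P]); lo,hi=q.min(0),q.max(0); return np.r_[(lo+hi)/2,hi-lo]
for c in ['wrist','top','side']:
    d=snap(c)
    for x in env.trace(c,'cap_mid'):
        col=d['image'][x['mask']].astype(float).mean(0)
        if col.max()-col.min()<25:
            b=np.array(x['bbox']); r=minimize(lambda v:np.sum((model(d,*v)[:2]-b[:2])**2),[.415,-.33],method='Nelder-Mead',options=dict(xatol=1e-5,fatol=1e-4))
            print(c,'mask',b.round(1),round(x['conf'],2),r.x.round(4),model(d,*r.x).round(1))
            for y in env.tip_of(c,'cap_mid'):
                if np.linalg.norm(np.array(y['centre'])-b[:2])<10: print(c,'tip',y['centre'],at_z(d,y['centre'],.015).round(4))
E
python3 capw.py
```

```text
wrist mask [289.1 163.4  48.9  45.1] 0.75 [ 0.4204 -0.3361] [289.1 163.4  43.2  45.7]
wrist tip [287.4, 164.7] [ 0.42   -0.3347  0.015 ]
top mask [419.7 243.9  23.8  16.6] 0.79 [ 0.4213 -0.3335] [419.7 243.9  18.6  16.2]
top tip [421.4, 245.6] [ 0.417  -0.3363  0.015 ]
side mask [367.3 210.8  18.8  11.9] 0.75 [ 0.4212 -0.332 ] [367.3 210.8  15.4  15.9]
```

```bash
python3 -m pendant '[[0.75,0.02,0.002,0.02,0,0,0],[0.75,0.02,0.002,0.06,0,0,0],[0.75,0.02,0.002,0.1,0,0,0],[0.75,0.02,0.002,0.14,0,0,0],[0.75,0.02,0.002,0.14,0,0,0]]' 20; python3 capw.py
```

```text
time_s: 14.42
position: [0.4205, -0.3298, 0.0382]
tool_rot: [[1.0, 0.006, -0.003], [0.006, -1.0, 0.004], [-0.003, -0.004, -1.0]]
ft_force: [0.2, 1.1, 1.2]
grip_width: 0.0639
gripper_force: 0.0
wrist mask [293.5 245.8  76.4  80.7] 0.97 [ 0.4198 -0.3363] [293.5 245.8  71.5  79.7]
wrist tip [290.3, 245.9] [ 0.4207 -0.3346  0.015 ]
side mask [344.  274.9  38.3  40.5] 0.52 [ 0.3601 -0.0433] [344.  274.9  18.9  20.9]
```

```bash
python3 go.py 0.42 -0.335 0.0 0; python3 -m pendant '[[0.75,0,0.001,0.01,0,0,0],[0.75,0,0.001,0.02,0,0,0],[0.75,0,0.001,0.028,0,0,0],[0.75,0,0.001,0.028,0,0,0]]' 20;python3 go.py 0.42 -0.335 0.0 0
```

```text
t 14.82 pos [ 0.4217 -0.3312  0.041 ] F [-0.5 -0.8 -0.1] w 0.0641 shift [-0.0017  0.0037  0.041 ] turn [ 0.0013 -0.0011  0.0058]
time_s: 15.32
position: [0.4211, -0.3316, 0.0112]
tool_rot: [[1.0, 0.006, -0.001], [0.006, -1.0, 0.001], [-0.001, -0.001, -1.0]]
ft_force: [0.0, 0.0, 0.2]
grip_width: 0.064
gripper_force: 0.0
t 15.32 pos [ 0.4211 -0.3316  0.0112] F [0.  0.  0.2] w 0.064 shift [-0.0011  0.0034  0.0112] turn [-0.0014  0.0011  0.0057]
```

```bash
python3 -m pendant '[[0.75,0,0.003,0.004,0,0,0],[0.75,0,0.003,0.008,0,0,0],[0.75,0,0.003,0.008,0,0,0]]' 20;python3 -m pendant '[[0.75,0,0,0.003,0,0,0],[0.75,0,0,0.003,0,0,0]]' 20; python3 -m pendant '[[0.75,0,0,0.003,0,0,0],[0.75,0,0,0.003,0,0,0]]' 20
```

```text
time_s: 15.7
position: [0.4213, -0.3348, 0.0038]
tool_rot: [[1.0, 0.006, -0.0], [0.006, -1.0, 0.0], [-0.0, -0.0, -1.0]]
ft_force: [0.9, -0.8, 0.0]
grip_width: 0.0644
gripper_force: 0.0
time_s: 15.95
position: [0.4214, -0.3348, 0.0009]
tool_rot: [[1.0, 0.006, -0.0], [0.006, -1.0, 0.0], [-0.0, -0.0, -1.0]]
ft_force: [0.1, 0.2, -0.6]
grip_width: 0.0639
gripper_force: 0.0
time_s: 16.2
position: [0.4213, -0.3348, -0.0021]
tool_rot: [[1.0, 0.006, -0.0], [0.006, -1.0, 0.0], [-0.0, -0.0, -1.0]]
ft_force: [0.6, -0.8, -0.1]
grip_width: 0.0642
gripper_force: 0.0
```

```bash
python3 -m pendant '[[0.6,0,0,0.003,0,0,0],[0.6,0,0,0.003,0,0,0]]' 20;python3 -m pendant '[[0.6,0,0,0.003,0,0,0],[0.6,0,0,0.003,0,0,0]]' 20; python3 -m pendant '[[0.6,0,0,0.002,0,0,0],[0.6,0,0,0.002,0,0,0]]' 20
```

```text
time_s: 16.45
position: [0.4213, -0.3348, -0.0051]
tool_rot: [[1.0, 0.006, -0.0], [0.006, -1.0, 0.0], [-0.0, -0.0, -1.0]]
ft_force: [-0.3, -0.5, -0.1]
grip_width: 0.0515
gripper_force: 0.0
time_s: 16.7
position: [0.4213, -0.3348, -0.0082]
tool_rot: [[1.0, 0.006, -0.0], [0.006, -1.0, 0.0], [-0.0, -0.0, -1.0]]
ft_force: [0.3, -0.1, -0.4]
grip_width: 0.0513
gripper_force: 0.0
time_s: 16.95
position: [0.4214, -0.3348, -0.0101]
tool_rot: [[1.0, 0.006, -0.0], [0.006, -1.0, 0.0], [-0.0, -0.0, -1.0]]
ft_force: [-0.6, 0.3, 0.5]
grip_width: 0.0512
gripper_force: 0.0
```

```bash
python3 -m pendant '[[0.55,0,0,0.002,0,0,0],[0.55,0,0,0.002,0,0,0]]' 20 | grep -A2 -E 'pos|ft_f' ;python3 -m pendant '[[0.55,0,0,0.002,0,0,0],[0.55,0,0,0.002,0,0,0]]' 20| grep -E 'pos|ft_f'; python3 -m pendant '[[0.55,0,0,0.002,0,0,0],[0.55,0,0,0.002,0,0,0]]' 20| grep -E 'pos|ft_f|width'
```

```text
position: [0.4214, -0.3348, -0.0121]
tool_rot: [[1.0, 0.006, -0.0], [0.006, -1.0, 0.0], [-0.0, -0.0, -1.0]]
ft_force: [-0.7, 0.3, 0.1]
grip_width: 0.0469
gripper_force: 0.0
position: [0.4214, -0.3348, -0.0141]
ft_force: [-0.4, 0.1, 1.0]
position: [0.4214, -0.3348, -0.0161]
ft_force: [0.8, 0.2, 0.4]
grip_width: 0.0468
```

```bash
python3 -m pendant '[[0.3,0,0,0,0,0,0],[0.3,0,0,0,0,0,0],[0.3,0,0,0,0,0,0]]' 30; python3 capw.py | grep wrist
```

```text
time_s: 18.08
position: [0.4215, -0.3349, -0.0157]
tool_rot: [[1.0, 0.006, 0.0], [0.006, -1.0, -0.0], [0.0, 0.0, -1.0]]
ft_force: [-0.5, 1.2, 3.3]
grip_width: 0.0397
gripper_force: 30.4
wrist mask [279.6 300.1  99.3 109.7] 0.56 [ 0.4206 -0.3338] [279.6 300.1  96.6 112.9]
wrist tip [275.9, 302.1] [ 0.4201 -0.3322  0.015 ]
```

Gripped at 39.7 mm with the tips just touching the board (3 N). I'll regrip about 6 mm higher so the fingers stay clear of the shoulder and rails.

```bash
python3 -m pendant '[[0.56,0,0,-0.001,0,0,0],[0.56,0,0,-0.003,0,0,0],[0.56,0,0,-0.007,0,0,0],[0.3,0,0,-0.007,0,0,0],[0.3,0,0,-0.007,0,0,0]]' 60; python3 -m pendant '[[0.2,0,0,0,0,0,0],[0.2,0,0,0,0,0,0],[0.2,0,0,-0.005,0,0,0],[0.2,0,0,-0.03,0,0,0],[0.2,0,0,-0.08,0,0,0]]' 60; python3 go.py 0.58 -0.06 0.25 0
```

```text
time_s: 19.15
position: [0.4216, -0.3351, -0.0079]
tool_rot: [[1.0, 0.006, 0.001], [0.006, -1.0, -0.001], [0.001, 0.001, -1.0]]
ft_force: [-1.2, 0.8, 9.9]
grip_width: 0.0378
gripper_force: 59.1
time_s: 19.77
position: [0.4207, -0.3341, 0.0707]
tool_rot: [[1.0, 0.006, -0.003], [0.006, -1.0, 0.003], [-0.003, -0.003, -1.0]]
ft_force: [1.4, 0.1, -0.1]
grip_width: 0.0379
gripper_force: 60.2
t 19.77 pos [ 0.4207 -0.3341  0.0707] F [ 1.4  0.1 -0.1] w 0.0379 shift [ 0.1604 -0.2738 -0.1788] turn [-0.0033  0.0026  0.0056]
```

```bash
python3 -m pendant '[[0.2,0.01,-0.02,-0.05,0,0,0],[0.2,0.03,-0.06,-0.09,0,0,0],[0.2,0.06,-0.105,-0.13,0,0,0],[0.2,0.087,-0.155,-0.15,0,0,0],[0.2,0.115,-0.2,-0.16,0,0,0]]' 60; python3 go.py 0.58 -0.062 0.23 0;python3 - <<'E'
from h import *
s=env.observe();p=np.array(s['position'])
w=snap('wrist')
for t in ['cap_mid']:
    for x in env.tip_of('wrist',t): print(t,np.round(x['centre'],1),x['conf'],(at_z(w,x['centre'],p[2]+.023)-p).round(4))
for x in env.trace('wrist','cap_mid')[:2]:
    col=w['image'][x['mask']].mean(0).round(); print(np.round(x['bbox'],1),x['conf'],col)
for t in ['stud_seat','stud_beads']:
    for x in env.tip_of('wrist',t)[:2]: print(t,np.round(x['centre'],1),round(x['conf'],2),at_z(w,x['centre'],.15 if t=='stud_seat' else .1605).round(4))
E
```

```text
time_s: 20.4
position: [0.536, -0.1325, 0.2327]
tool_rot: [[1.0, 0.006, 0.002], [0.006, -1.0, -0.001], [0.002, 0.001, -1.0]]
ft_force: [0.4, -1.7, -0.9]
grip_width: 0.0374
gripper_force: 60.2
t 20.4 pos [ 0.536  -0.1325  0.2327] F [ 0.4 -1.7 -0.9] w 0.0374 shift [ 0.0444 -0.0703  0.0028] turn [ 0.0009 -0.002   0.0057]
cap_mid [384.5 240.6] 0.97 [ 0.0242 -0.0432  0.023 ]
cap_mid [441.2 200.5] 0.75 [ 0.0421 -0.0645  0.023 ]
cap_mid [434.6 323.4] 0.67 [-0.0174 -0.0708  0.023 ]
[436.4 323.7  38.5  33.6] 0.84 [ 23.  65. 124.]
[385.4 239.2  37.5  36.9] 0.75 [ 97. 102.  38.]
stud_seat [185.6 150.1] 0.62 [ 0.5811 -0.0661  0.15  ]
stud_beads [177.3 150.1] 0.73 [ 0.5827 -0.0635  0.1605]
```

```bash
cat > st.py <<'E'
from h import *
import json,os
s=env.observe();p=np.array(s['position']);print('tcp',p.round(4),'F',np.round(s['ft_force'],1))
w=snap('wrist'); n=0
for t,z in [('stud_seat',.15),('stud_beads',.1605)]:
    for x in env.tip_of('wrist',t)[:2]: print(t,np.round(x['centre'],1),round(x['conf'],2),at_z(w,x['centre'],z).round(4))
g=cv2.GaussianBlur(cv2.cvtColor(w['image'],cv2.COLOR_BGR2GRAY),(3,3),0)
k=w['fx']/(w['pose'][2][3]-.15); print('px/mm',k/1000)
q=proj(w,(.581,-.063,.15))
for r,z in ((.02,.15),(.012,.166),(.008,.172)):
    k=w['fx']/(w['pose'][2][3]-z)*r
    C=cv2.HoughCircles(g,cv2.HOUGH_GRADIENT_ALT if False else cv2.HOUGH_GRADIENT,1,8,param1=60,param2=9,minRadius=int(k*.9),maxRadius=int(k*1.12)+1)
    if C is not None:
        for c in C[0]:
            if np.linalg.norm(c[:2]-q)<25: print('circle',r,c.round(1),at_z(w,c[:2],z).round(4))
E
python3 -m pendant '[[0.2,-0.01,-0.025,0,0,0,0],[0.2,-0.02,-0.05,0.015,0,0,0],[0.2,-0.03,-0.07,0.03,0,0,0],[0.2,-0.03,-0.07,0.03,0,0,0],[0.2,-0.03,-0.07,0.03,0,0,0]]' 60|head -2; python3 st.py
```

```text
time_s: 21.28
position: [0.5052, -0.0657, 0.2015]
tcp [ 0.5052 -0.0657  0.2015] F [-0.2  1.   0.1]
stud_seat [278.8 100.6] 0.73 [ 0.5839 -0.0636  0.15  ]
stud_beads [276.6 102.8] 0.63 [ 0.583  -0.0625  0.1605]
px/mm 1.6595041526275973
circle 0.02 [278.5 104.5  34. ] [ 0.5817 -0.0635  0.15  ]
circle 0.02 [274.5  97.5  29.7] [ 0.5856 -0.0612  0.15  ]
circle 0.02 [269.5 110.5  31.9] [ 0.5784 -0.0583  0.15  ]
circle 0.02 [282.5  97.5  30.8] [ 0.5856 -0.0658  0.15  ]
circle 0.02 [285.5 108.5  29.5] [ 0.5796 -0.0675  0.15  ]
circle 0.012 [277.5 105.5  22.2] [ 0.5818 -0.063   0.166 ]
circle 0.012 [270.5 109.5  24.4] [ 0.5797 -0.0593  0.166 ]
circle 0.012 [271.5  99.5  24.4] [ 0.5848 -0.0598  0.166 ]
circle 0.012 [277.5 114.5  24.4] [ 0.5772 -0.063   0.166 ]
circle 0.012 [287.5 104.5  24.4] [ 0.5823 -0.0683  0.166 ]
circle 0.012 [282.5  97.5  24.4] [ 0.5859 -0.0656  0.166 ]
circle 0.012 [283.5  89.5  22.1] [ 0.5899 -0.0661  0.166 ]
circle 0.012 [286.5 115.5  21. ] [ 0.5767 -0.0679  0.166 ]
circle 0.008 [279.5 105.5  15.2] [ 0.582  -0.0641  0.172 ]
circle 0.008 [288.5  97.5  16.4] [ 0.586  -0.0687  0.172 ]
circle 0.008 [291.5  87.5  14.1] [ 0.5909 -0.0701  0.172 ]
circle 0.008 [266.5  98.5  14.1] [ 0.5855 -0.0574  0.172 ]
circle 0.008 [276.5 118.5  14.1] [ 0.5755 -0.0625  0.172 ]
```

Hough circles for the shoulder, stud and stud tip agree on the stud axis at (0.582, -0.0635). I'll move above it.

```bash
python3 -m pendant '[[0.2,0.03,-0.001,0,0,0,0],[0.2,0.06,-0.002,0,0,0,0],[0.2,0.078,-0.002,0,0,0,0],[0.2,0.078,-0.002,0.015,0,0,0],[0.2,0.078,-0.002,0.025,0,0,0]]' 60|head -2; python3 -m pendant '[[0.2,0,0,0.002,0,0,0],[0.2,0,0,0.004,0,0,0],[0.2,0,0,0.004,0,0,0]]' 60;python3 go.py 0.583 -0.0635 0.157 0; python3 - <<'E'
from h import *
s=env.observe();p=np.array(s['position']);np.set_printoptions(precision=4,suppress=True)
w=snap('wrist');d=snap('side')
for x in env.tip_of('wrist','cap_mid')[:3]: print('w',x['centre'],round(x['conf'],2),at_z(w,x['centre'],p[2]+.023)-p)
S=[x['centre'] for x in env.tip_of('side','cap_mid')]; print('side',S, proj(d,p+[-.001,0,.023]), proj(d,(.5818,-.0635,.15)))
E
```

```text
time_s: 22.05
position: [0.5819, -0.0621, 0.1746]
time_s: 22.42
position: [0.5828, -0.062, 0.1724]
tool_rot: [[1.0, 0.006, 0.001], [0.006, -1.0, -0.0], [0.001, 0.0, -1.0]]
ft_force: [0.9, -1.3, -0.7]
grip_width: 0.0376
gripper_force: 60.3
t 22.43 pos [ 0.5828 -0.062   0.1724] F [ 0.9 -1.3 -0.7] w 0.0376 shift [0.0002 0.0015 0.0154] turn [ 0.0002 -0.0005  0.0057]
w [464.0, 303.0] 0.85 [-0.0063 -0.0824  0.023 ]
w [530.5, 263.8] 0.79 [ 0.0137 -0.1078  0.023 ]
w [513.7, 393.5] 0.72 [-0.0588 -0.1167  0.023 ]
side [[338.9, 205.4], [344.4, 216.3], [263.3, 173.9]] [266.1166 173.3852] [266.3977 190.6905]
```

```bash
python3 -m pendant '[[0.2,0,0.0015,0.004,0,0,0],[0.2,0,0.0015,0.008,0,0,0],[0.2,0,0.0015,0.008,0,0,0]]' 60|grep -E 'pos|ft';python3 -m pendant '[[0.2,0,0,0.002,0,0,0],[0.2,0,0,0.003,0,0,0]]' 60|grep -E 'pos|ft';python3 -m pendant '[[0.2,0,0,0.002,0,0,0],[0.2,0,0,0.003,0,0,0]]' 60|grep -E 'pos|ft'
```

```text
position: [0.5826, -0.0634, 0.1635]
ft_force: [-0.7, -0.7, -0.4]
position: [0.5828, -0.0634, 0.161]
ft_force: [0.1, -0.2, -0.2]
position: [0.5828, -0.0634, 0.1579]
ft_force: [-0.4, 0.3, 0.1]
```

```bash
python3 -m pendant '[[0.2,0,0,0.001,0,0,0],[0.2,0,0,0.002,0,0,0]]' 80|grep -E 'pos|ft';python3 -m pendant '[[0.2,0,0,0.001,0,0,0],[0.2,0,0,0.002,0,0,0]]' 80|grep -E 'pos|ft';python3 -m pendant '[[0.2,0,0,0.001,0,0,0],[0.2,0,0,0.002,0,0,0]]' 80|grep -E 'pos|ft'
```

```text
position: [0.5831, -0.0638, 0.1567]
ft_force: [-1.6, -2.1, 6.0]
position: [0.5834, -0.0643, 0.1558]
ft_force: [-2.6, -2.7, 13.7]
position: [0.5835, -0.0642, 0.1538]
ft_force: [-1.4, -2.9, 6.8]
```

```bash
python3 -m pendant '[[0.2,0,0,0.001,0,0,0],[0.2,0,0,0.002,0,0,0]]' 80|grep -E 'pos|ft';python3 -m pendant '[[0.2,0,0,0.001,0,0,0],[0.2,0,0,0.002,0,0,0]]' 80|grep -E 'pos|ft';python3 -m pendant '[[0.2,0,0,0.001,0,0,0],[0.2,0,0,0.002,0,0,0]]' 80|grep -E 'pos|ft|width'
```

```text
position: [0.5828, -0.0639, 0.1503]
ft_force: [-1.6, -2.0, 2.5]
position: [0.5827, -0.0636, 0.1477]
ft_force: [-1.2, -3.6, -0.1]
position: [0.5823, -0.0637, 0.1453]
ft_force: [-1.9, -6.0, -4.2]
grip_width: 0.0368
```

```bash
python3 -m pendant '[[0.2,0,0.001,0.001,0,0,0],[0.2,0,0.001,0.002,0,0,0]]' 80|grep -E 'pos|ft';python3 -m pendant '[[0.2,0,0,0.001,0,0,0],[0.2,0,0,0.002,0,0,0]]' 80|grep -E 'pos|ft';python3 -m pendant '[[0.2,0,0,0.001,0,0,0],[0.2,0,0,0.002,0,0,0]]' 80|grep -E 'pos|ft|width|rot'
```

```text
position: [0.5827, -0.0641, 0.1437]
ft_force: [-0.3, -0.6, -2.0]
position: [0.5832, -0.0641, 0.1423]
ft_force: [-0.6, 1.0, 5.8]
position: [0.5833, -0.0641, 0.1422]
tool_rot: [[1.0, 0.006, 0.003], [0.006, -1.0, -0.0], [0.003, 0.0, -1.0]]
ft_force: [-6.1, 2.8, 17.6]
grip_width: 0.0367
```

```bash
python3 -m pendant '[[0.2,-0.0005,0,0.0005,0,0,0],[0.2,-0.001,0,0.001,0,0,0],[0.2,-0.001,0,0.001,0,0,0],[0.2,-0.001,0,0.001,0,0,0],[0.2,-0.001,0,0.001,0,0,0]]' 80; python3 ang.py | tail -2;  python3 - <<'E'
from h import *
d=snap('side');s=env.observe()
print([np.round(x['centre'],1).tolist() for x in env.tip_of('side','cap_mid')],proj(d,(.5818,-.0635,.165)).round(1),s['ft_force'],s['position'])
E
```

```text
time_s: 26.38
position: [0.5833, -0.0642, 0.1422]
tool_rot: [[1.0, 0.006, 0.006], [0.006, -1.0, -0.001], [0.006, 0.001, -1.0]]
ft_force: [-2.1, 3.2, 17.9]
grip_width: 0.0371
gripper_force: 82.7
side [230.6, 215.4] 0.64 0.5700000000000001 0.7898897159299444
[[342.7, 219.4], [338.1, 206.8], [266.5, 184.2], [341.9, 278.2]] [266.4 185. ] [-2.25775976  2.94380766 18.12164903] [ 0.58329875 -0.06410102  0.14219682]
```

```bash
python3 -m pendant '[[0.2,0,0,0.001,0,0,0],[0.2,0,0,0.0015,0,0,0],[0.2,0,0,0.0015,0,0,0],[0.2,0,0,0.0015,0,0,0]]' 80
```

```text
time_s: 27.18
position: [0.5834, -0.0641, 0.1422]
tool_rot: [[1.0, 0.006, 0.008], [0.006, -1.0, -0.001], [0.008, 0.001, -1.0]]
ft_force: [-5.3, 2.8, 26.6]
grip_width: 0.0368
gripper_force: 83.7
```

The cap is firmly seated under a steady 27 N with no slip, and the lever is in its notch. Handing in.

```bash
python3 -c "
from rig import env
print(env.close_job())"
```

```text
the job is handed in; nothing more can be done
None
```

I handed the job in at about 27 s: the lever is in its marked notch (about 0.55 rad by camera), and the white cap clicked onto the stud, down on the shoulder, with the fingers still pressing it at about 27 N; no verdict came back.

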